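Load a row of sake-cup boxes into a spring feeder

ROBOT

A 6-joint arm with a two-finger parallel gripper is mounted at the origin on the work surface. World frame = base frame: x ahead of the robot, y to its left, z up, the work surface at z = 0. Lengths are in m, angles in rad, forces in N, time in s.
With the tool pointing down it reaches from about 0.35 to 0.975 m from the base axis. Payload 4.9 kg.
Tool frame: the origin (TCP) lies on the centre line of the jaws, within the pads' length; the fingertips stand 11 mm ahead of it and the grasp point (between the pads) lies 8 mm behind it; z points along the fingers, y is the direction in which the jaws open and shut (so a half turn about z gives the same grasp; the last joint's range is limited). The gripper opens to 85 mm and grips with 20 to 120 N. Pads are 22 mm wide; open, the fingers measure 114 mm over their backs; the gripper's body (76 mm by 85 mm) begins 54 mm behind the grasp point. The pads swing forward as they close: fully open they stand 13 mm farther back than shut.
Start: joints at [1.183, 0.053, 1.613, -0, 1.476, -0.119], TCP at [0.166, 0.603, 0.215] pointing down, gripper open.
Joint ranges: [-3.01, 3.01], [-1.01, 2.22], [0.06, 2.58], [-1.02, 4.17], [0.09, 2.62], [-3.14, 3.14]. Speed limits (rad/s): [2.57, 2.57, 3.14, 3.14, 3.14, 3.14].

INTERFACE

Orientations are given as a rotation vector (axis times angle).
In Python, from station import ctrl gives the robot as it stands.
- The arm moves only by the tool send_rows, never from a script. Its argument "series" is a list of rows, each an object of numbers: "tx", "ty", "tz": the shift along the tool's x, y, z in cm; "wx", "wy", "wz": the turn, a rotation vector about the tool's x, y, z in rad; "jaw": the closure, from 0 (fully open) to 1 (shut). In form: [{"tx": .., "ty": .., "tz": .., "wx": .., "wy": .., "wz": .., "jaw": ..}, ...]. A call has 1 to 5 rows; each row shifts and turns the pose as measured when the row begins, along the tool's axes as they then stand; what a row does not reach is not made up. A row lasts 1/8 s, in which the tool goes at most 62.5 mm and 10.7 degrees, less where a joint would pass 70% of its speed; a pose out of reach is approached as far as the arm can. A call is refused whole if a number of a shift passes 6.25 or a number of a turn 0.188, either way. A call with a gripper value outside its range is refused whole. The fingers move at their own pace and stop on an object; "squeeze" is the grip in N (left out, the last holds). Time passes only in rows, so rows that do not move let the fingers close. It gives the time, the measured TCP pose, the force and the opening at its end, in the units of the state.
- ctrl.get_obs(): the state, without advancing time (a new reading comes with each control period).
- ctrl.get_image(name): name is "scene" or "top" or "wrist"; returns the picture (420x560x3 uint8, red, green, blue); there is no depth.
- ctrl.camera_info(name): a dict with "mtx" (3x3 intrinsics, pixels), "R" (3x3) and "t" (3): a world point X has camera coordinates R X + t. Camera axes: x right, y down, z forward; pixel columns grow to the right and rows downward; lengths in m; the calibration is good to about 2 mm. A picture is of the moment at which its call begins: read the wrist's pose just before it. camera_info takes no time and is no camera call; for the wrist camera it gives the pose at the moment of the call.
- ctrl.finish_job(): hands the job in, once; it reports no verdict.
The state is a dict: "t": time; "q": joint angles; "dq": joint speeds; "effort": joint torques, N m; "tool_pos": TCP position; "tool_rot": TCP orientation; "contact_force": force on the tool from outside, world axes, zero at the start; "wrist_torque": the same for the moment, N m; "opening": finger opening in m.
Only numpy, scipy, OpenCV 4.12 (cv2) and the standard library are available. Lean on these libraries where they do the work, as an engineer would, in place of code of your own. Each camera call takes 0.05 s, during which the arm holds its last target.

TASK

Load the box feeder on the kitchen counter: from behind the trailing box, close up the row of four wooden boxes outside the feeder's mouth, then push the whole row in together as one straight block, against the sprung follower, until both red catches snap in behind the last box and hold the row. Push gently and stop when you feel the hard stop; do not ram, lift or tip the boxes or let the row buckle, let go of it, and leave the other things on the counter alone.

Things in the scene. Friction and masses are not known exactly. Their poses are not given: they have to be found in the camera images.
- feeder: steel box feeder fixed on the counter (z = 0). Origin on the counter on the channel's centre line, near the catch tips; y is the direction of pushing in, x across. Rails 24 mm high, inner faces at x = +-45 mm, from y = -73 to 225 mm with gaps for the catches; no floor, no roof: boxes slide on the counter and fingers may enter from above. 55 mm high end block at y = 274 to 309 mm
- feeder_mouth (a point): centre of the feeder's open mouth, on the counter, at y = -131 mm in the feeder's frame; the mouth narrows from 60 mm either side of the centre line here to the rails' 45 mm at y = -73 mm; a box whose edge catches here can jam the row until it is eased off and shifted
- follower (a joint): black sprung follower plate between the rails (50 mm wide, 45 mm high); slide in m along the feeder's y: 0 = out, face at y = 114 mm; up to 0.148. It pushes back with about 2.5 N at 0 and 6 N at 0.13. The leading box is stopped hard not by it but by two yellow tabs at its sides, at about y = 244 mm (see catch_left), follower then at about 0.130
- follower_face (a point): middle of the follower's face that the leading box meets, 23 mm above the counter; moves with the follower
- catch_left (a joint): red sprung catch, -x side, 6 to 24 mm above the counter, pivoted 40 mm before its tip; 0 rad = in, tip 14 mm inside the rail line; boxes push it out over 0.2 rad. Catches and stop tabs share a clamped frame whose place is not measured: tips at y = -12 to +12 mm. At the stop the row's trailing face is 4 mm past the tips, both catches spring back to 0; released, the row returns 4 mm onto them
- catch_right (a joint): the same red catch at the +x side of the channel (feeder's frame); the two catches add 1 to 3 N to the push
- box1: the leading closed sake-cup box, light wood, red lid, 80 mm wide (own x) x 60 mm along the row (own y) x 55 mm high (wooden body 48, lid set in 3 mm), about 0.12 kg (hidden, varies by 30 %), loose on the counter; origin at the centre of its underside, z up, own y roughly along the feeder's y; nearest the feeder's mouth at the start
- box2: the second closed sake-cup box, light wood, red lid, 80 mm wide (own x) x 60 mm along the row (own y) x 55 mm high (wooden body 48, lid set in 3 mm), about 0.12 kg (hidden, varies by 30 %), loose on the counter; origin at the centre of its underside, z up, own y roughly along the feeder's y
- box3: the third closed sake-cup box, light wood, red lid, 80 mm wide (own x) x 60 mm along the row (own y) x 55 mm high (wooden body 48, lid set in 3 mm), about 0.12 kg (hidden, varies by 30 %), loose on the counter; origin at the centre of its underside, z up, own y roughly along the feeder's y
- box4: the trailing closed sake-cup box, light wood, red lid, 80 mm wide (own x) x 60 mm along the row (own y) x 55 mm high (wooden body 48, lid set in 3 mm), about 0.12 kg (hidden, varies by 30 %), loose on the counter; origin at the centre of its underside, z up, own y roughly along the feeder's y; its far face (own -y) is the one to push on; farthest from the mouth
- dish: bystander, leave alone: blue sauce dish, 90 mm across, 28 mm high; origin at the centre of its underside
- saucer: bystander, leave alone: white saucer, 90 mm across, 20 mm high; origin at the centre of its underside
- cup: bystander, leave alone: black cup, 70 mm across, 70 mm high; origin at the centre of its underside
- brush: bystander, leave alone: brush lying flat, about 180 mm long, along its own x; origin under its middle
- spatula: bystander, leave alone: spatula lying flat, about 180 mm long, along its own x; origin under its middle
Things that resemble listed ones, but are neither listed nor needed, are in the scene too. Leave any yellow look-alike of the box4 alone. What is shaped like the box3 but yellow is not meant.

How it is judged:
By the outcome, as a careful person would: the job done as asked, in the order asked, and still so for the second after the job is handed in, with the robot touching nothing.
It also fails if it takes over 54 s, if anything falls off the work surface, if the arm or the gripper's body presses on something with over 40 N, if the wrist force passes 120 N, or if a joint passes its speed limit or range.

## Working session

There is one attempt and no reset: what is moved stays moved. The work goes in short steps, Python scripts to look and compute and a tool call to move; the robot and the scene stay as the last step left them, time stands still between calls to the robot, and variables do not carry over. Pictures are saved under pics/ and viewed, and the job is handed in when it is done.

Besides the shell and the picture viewer there is one more tool, called by a JSON object that holds its "method" and its "body". send_rows: Moves the arm, as the interface text tells. Its arguments: {"type":"object","properties":{"series":{"type":"array"},"squeeze":{"type":"number"}},"required":["series"]}

```bash
ls; mkdir -p pics
python3 - <<'E'
from station import ctrl
import cv2
o=ctrl.get_obs(); print(o)
for n in("top","scene","wrist"):
    c=ctrl.camera_info(n); print(n,c)
    if n!="wrist": cv2.imwrite(f"pics/{n}0.png",ctrl.get_image(n)[:,:,::-1])
E
```

```text
pics
{'t': 0.0, 'q': array([ 1.18298077e+00,  5.33704633e-02,  1.61429618e+00,  1.01065884e-05,
        1.47600175e+00, -1.18994634e-01]), 'dq': array([-0.00108544,  0.00037882,  0.00124596, -0.00149026, -0.00166838,
       -0.00029962]), 'effort': array([-6.26243855e-04, -3.93680012e+01, -3.70179248e+01, -1.15987314e-04,
        7.08090258e-03,  2.49888609e-05]), 'tool_pos': array([0.16573974, 0.60194144, 0.21375332]), 'tool_rot': array([-0.42092288, -3.11272995,  0.00315194]), 'contact_force': array([-0.29586869, -0.2012786 , -0.64720851]), 'wrist_torque': array([-0.00123863, -0.02883732, -0.04626529]), 'opening': 0.0857878619460602}
top {'mtx': array([[413.97464068,   0.        , 282.48685714],
       [  0.        , 413.97464068, 206.24984172],
       [  0.        ,   0.        ,   1.        ]]), 'R': array([[-0.00811255, -0.99983964,  0.01596509],
       [-0.99333919,  0.00622259, -0.11505882],
       [ 0.11494102, -0.01679217, -0.99323038]]), 't': array([-0.08340135,  0.48189509,  0.99569358])}
scene {'mtx': array([[541.14194891,   0.        , 275.20510099],
       [  0.        , 541.14194891, 215.76951586],
       [  0.        ,   0.        ,   1.        ]]), 'R': array([[-0.15643733,  0.98766279, -0.00704026],
       [ 0.54019426,  0.07959036, -0.83776819],
       [-0.82687213, -0.13486133, -0.54598068]]), 't': array([ 0.1510536 , -0.23076036,  1.74801668])}
wrist {'mtx': array([[309.82145916,   0.        , 280.83418828],
       [  0.        , 309.82145916, 207.94043436],
       [  0.        ,   0.        ,   1.        ]]), 'R': array([[ 2.65558235e-01,  9.64094511e-01, -7.73095330e-04],
       [ 9.20956557e-01, -2.53438609e-01,  2.95986303e-01],
       [ 2.85162838e-01, -7.93135874e-02, -9.55191871e-01]]), 't': array([-0.62341741, -0.0378094 ,  0.37854212])}
```

View pics/top0.png

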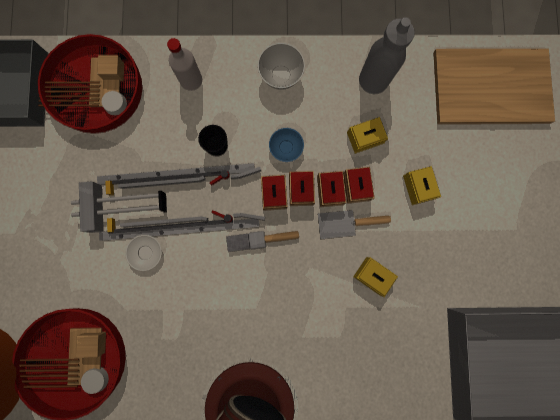

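View pics/scene0.png

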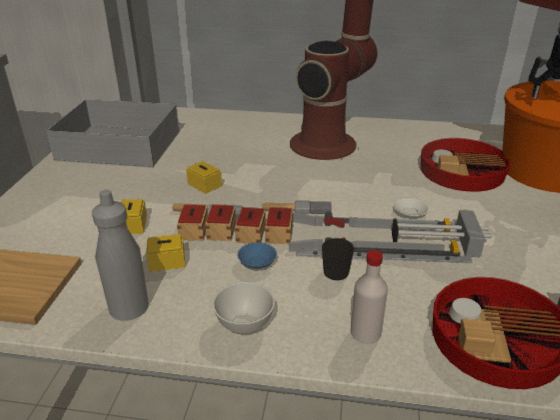

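```bash
cat > h.py <<'E'
from station import ctrl
import cv2, numpy as np
from scipy.spatial.transform import Rotation as Rt
def ray(n_or_ci,uv,z):
    c=ctrl.camera_info(n_or_ci) if isinstance(n_or_ci,str) else n_or_ci
    K,R,t=c["mtx"],c["R"],c["t"]; C=-R.T@t
    d=(R.T@np.linalg.inv(K)@np.c_[np.atleast_2d(uv),np.ones(len(np.atleast_2d(uv)))].T).T
    return C+d*((z-C[2])/d[:,2])[:,None]
def proj(c,X):
    p=(c["R"]@np.atleast_2d(X).T).T+c["t"]; p=(c["mtx"]@p.T).T; return p[:,:2]/p[:,2:]
def redmask(im):
    h=cv2.cvtColor(im,cv2.COLOR_RGB2HSV); return ((((h[:,:,0]<6)|(h[:,:,0]>172))&(h[:,:,1]>150)&(h[:,:,2]>60))*255).astype(np.uint8)
E
python3 - <<'E'
from h import *
im=cv2.imread("pics/top0.png")
cv2.imwrite("pics/top0z.png",cv2.resize(im[140:260,60:260],None,fx=4,fy=4,interpolation=cv2.INTER_CUBIC))
cv2.imwrite("pics/top0y.png",cv2.resize(im[130:250,220:420],None,fx=4,fy=4,interpolation=cv2.INTER_CUBIC))
m=redmask(im[:,:,::-1])
cs,_=cv2.findContours(m,cv2.RETR_EXTERNAL,cv2.CHAIN_APPROX_NONE)
for c in cs:
    a=cv2.contourArea(c); (x,y),s,an=cv2.minAreaRect(c)
    if a>30 and 140<y<260:
        b=cv2.boxPoints(cv2.minAreaRect(c)); 
        z=.055 if a>200 else .024
        print(a,(round(x),round(y)),ray("top",[[x,y]],z)[0].round(4)); print(ray("top",b,z)[:,:2].round(4).tolist())
E
```

```text
595.0 (274, 191) [ 0.5162 -0.0654  0.055 ]
[[0.5505, -0.0365], [0.5541, -0.0895], [0.4822, -0.094], [0.4787, -0.0414]]
594.5 (332, 187) [ 0.5245 -0.208   0.055 ]
[[0.5581, -0.1784], [0.5635, -0.2316], [0.491, -0.2373], [0.4858, -0.1846]]
603.0 (302, 186) [ 0.5261 -0.1341  0.055 ]
[[0.562, -0.1078], [0.5617, -0.1614], [0.4905, -0.1602], [0.4908, -0.1071]]
585.0 (360, 183) [ 0.534 -0.276  0.055]
[[0.5664, -0.2456], [0.5738, -0.2983], [0.5019, -0.3061], [0.4947, -0.2538]]
```

View pics/top0z.png

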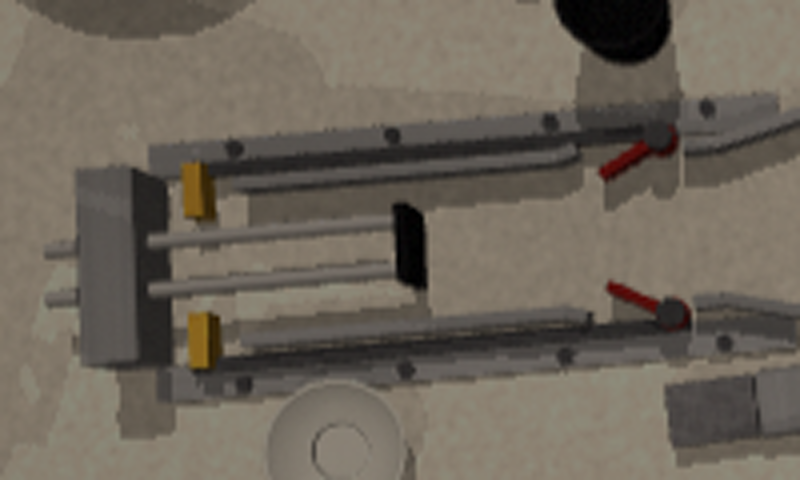

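View pics/top0y.png

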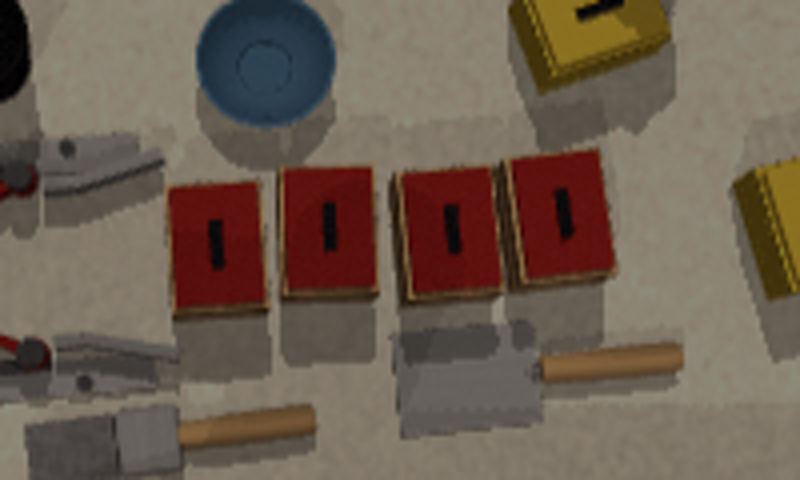

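Run:
```python
from h import *
c=ctrl.camera_info("top"); print(-c["R"].T@c["t"])
def P(l,z): return ray("top",np.array(l,float)/4+[60-.375,140-.375],z)
up=[(235,148),(392,135),(550,121),(708,107)]; lo=[(245,384),(405,370),(566,355),(725,342)]
for z in(0,.005):
    a,b=P(up,z),P(lo,z); m=(a+b)/2; v,x0=None,m.mean(0)
    d=np.linalg.svd(m[:,:2]-x0[:2])[2][0]; d*=np.sign(d[1])
    yaw=np.arctan2(-d[0],d[1]); print(z,"mid",x0.round(4),"yaw",yaw, np.linalg.norm(a-b,axis=1).round(4))
ex=np.array([np.cos(yaw),np.sin(yaw)]); ey=d   # feeder x, y in world
f=lambda p:np.c_[(p[:,:2]-x0[:2])@ex,(p[:,:2]-x0[:2])@ey]
print("block edge",f(P([(135,170),(140,365)],.055)).round(4))
print("block back",f(P([(78,170),(80,365)],.055)).round(4))
print("follower top face edge",f(P([(416,205),(425,287)],.045)).round(4), f(P([(397,205),(400,287)],.045)).round(4))
print("tabs",f(P([(207,162),(213,216),(215,312),(219,366)],.024)).round(4))
print("rail ends",f(P([(580,155),(590,318)],.024)).round(4))
print("catch tips",f(P([(600,175),(610,285)],.022)).round(4),"pivots",f(P([(658,137),(673,312)],.026)).round(4))
```

```text
[ 0.36356264 -0.06966675  1.0457309 ]
0 mid [0.5004 0.1744 0.    ] yaw 0.08246364612967777 [0.1507 0.1506 0.1505 0.1516]
0.005 mid [0.4998 0.1732 0.005 ] yaw 0.082463646129678 [0.1499 0.1498 0.1498 0.1508]
block edge [[ 0.0557  0.1914]
 [-0.062   0.193 ]]
block back [[ 0.0587  0.2253]
 [-0.0588  0.2282]]
follower top face edge [[ 0.0214  0.0275]
 [-0.0292  0.025 ]] [[ 0.0224  0.0389]
 [-0.0278  0.04  ]]
tabs [[ 0.0635  0.1602]
 [ 0.0293  0.158 ]
 [-0.0305  0.1594]
 [-0.064   0.1584]]
rail ends [[ 0.0477 -0.0704]
 [-0.0547 -0.0695]]
catch tips [[ 0.0343 -0.0817]
 [-0.0351 -0.083 ]] pivots [[ 0.0544 -0.1199]
 [-0.0558 -0.121 ]]
```

```bash
cat >> h.py <<'E'
YAW=.0825; O=np.array([.5067,.0895]); EX=np.array([np.cos(YAW),np.sin(YAW)]); EY=np.array([-np.sin(YAW),np.cos(YAW)])
def F2W(p): return O+p[0]*EX+p[1]*EY
def W2F(p): d=np.asarray(p)[:2]-O; return np.array([d@EX,d@EY])
RT=np.c_[[*EY,0],[*EX,0],[0,0,-1]]   # tool x=feeder y, tool y=feeder x, z down
def plan(fx,fy,z,n,step=.055):
    o=ctrl.get_obs(); p=np.array(o["tool_pos"]); R=Rt.from_rotvec(o["tool_rot"])
    T=np.array([*F2W((fx,fy)),z])
    for i in range(n):
        d=T-p; L=np.linalg.norm(d); d=d*min(1,step/L) if L>0 else d
        w=(R.inv()*Rt.from_matrix(RT)).as_rotvec(); a=np.linalg.norm(w); w=w*min(1,.18/a) if a>0 else w
        print([round(v,2) for v in R.inv().apply(d)*100],[round(v,3) for v in w]); p=p+d; R=R*Rt.from_rotvec(w)
def st():
    o=ctrl.get_obs(); w=(Rt.from_rotvec(o["tool_rot"]).inv()*Rt.from_matrix(RT)).as_rotvec()
    print("t",round(o["t"],2),"F",(W2F(o["tool_pos"])*1e3).round(1),"z",round(o["tool_pos"][2]*1e3,1),"rotleft",w.round(3),"fF",(o["contact_force"][:2]@EX).round(2),(o["contact_force"][:2]@EY).round(2),round(o["contact_force"][2],2),"open",round(o["opening"],4))
E
python3 - <<'E'
from h import *
st(); plan(-.02,.3,.215,6); print(); plan(0,-.437,.18,6)
E
```

```text
t 0.1 F [-297.6  538.9] z 213.9 rotleft [-2.00e-03  1.00e-03  1.22e+00] fF 0.35 0.13 -0.03 open 0.0854
[np.float64(-5.15), np.float64(-1.93), np.float64(-0.01)] [np.float64(-0.0), np.float64(0.0), np.float64(0.18)]
[np.float64(-5.41), np.float64(-0.98), np.float64(-0.02)] [np.float64(-0.0), np.float64(0.0), np.float64(0.18)]
[np.float64(-5.5), np.float64(0.0), np.float64(-0.02)] [np.float64(-0.0), np.float64(0.0), np.float64(0.18)]
[np.float64(-5.41), np.float64(0.99), np.float64(-0.02)] [np.float64(-0.0), np.float64(0.0), np.float64(0.18)]
[np.float64(-5.15), np.float64(1.94), np.float64(-0.02)] [np.float64(-0.0), np.float64(0.0), np.float64(0.18)]
[np.float64(-4.72), np.float64(2.83), np.float64(-0.02)] [np.float64(-0.0), np.float64(0.0), np.float64(0.18)]

[np.float64(-3.31), np.float64(-4.38), np.float64(0.19)] [np.float64(-0.0), np.float64(0.0), np.float64(0.18)]
[np.float64(-4.05), np.float64(-3.72), np.float64(0.19)] [np.float64(-0.0), np.float64(0.0), np.float64(0.18)]
[np.float64(-4.65), np.float64(-2.94), np.float64(0.19)] [np.float64(-0.0), np.float64(0.0), np.float64(0.18)]
[np.float64(-5.1), np.float64(-2.06), np.float64(0.19)] [np.float64(-0.0), np.float64(0.0), np.float64(0.18)]
[np.float64(-5.38), np.float64(-1.11), np.float64(0.18)] [np.float64(-0.0), np.float64(0.0), np.float64(0.18)]
[np.float64(-5.5), np.float64(-0.13), np.float64(0.18)] [np.float64(-0.0), np.float64(0.0), np.float64(0.18)]
```

{"method": "send_rows", "body": {"series": [{"tx": -5.1,"ty": -1.9,"wz": 0.18,"jaw": 0.76},{"tx": -5.4,"ty": -1.0,"wz": 0.18,"jaw": 0.76},{"tx": -5.5,"wz": 0.18,"jaw": 0.76},{"tx": -5.4,"ty": 1.0,"wz": 0.18,"jaw": 0.76},{"tx": -5.1,"ty": 1.9,"wz": 0.18,"jaw": 0.76}]}}

```text
invalid input at $.series[0]: expected keys tx, ty, tz, wx, wy, wz, jaw
```

Run:
```python
from h import *
st(); plan(0,-.437,.16,14)
```

```text
t 0.1 F [-297.6  538.9] z 213.9 rotleft [-2.00e-03  1.00e-03  1.22e+00] fF 0.35 0.13 -0.03 open 0.0854
[np.float64(-3.31), np.float64(-4.38), np.float64(0.3)] [np.float64(-0.0), np.float64(0.0), np.float64(0.18)]
[np.float64(-4.04), np.float64(-3.72), np.float64(0.3)] [np.float64(-0.0), np.float64(0.0), np.float64(0.18)]
[np.float64(-4.64), np.float64(-2.93), np.float64(0.29)] [np.float64(-0.0), np.float64(0.0), np.float64(0.18)]
[np.float64(-5.09), np.float64(-2.06), np.float64(0.29)] [np.float64(-0.0), np.float64(0.0), np.float64(0.18)]
[np.float64(-5.38), np.float64(-1.11), np.float64(0.29)] [np.float64(-0.0), np.float64(0.0), np.float64(0.18)]
[np.float64(-5.49), np.float64(-0.13), np.float64(0.29)] [np.float64(-0.0), np.float64(0.0), np.float64(0.18)]
[np.float64(-5.43), np.float64(0.86), np.float64(0.29)] [np.float64(-0.0), np.float64(0.0), np.float64(0.14)]
[np.float64(-5.25), np.float64(1.6), np.float64(0.29)] [np.float64(-0.0), np.float64(-0.0), np.float64(-0.0)]
[np.float64(-5.25), np.float64(1.6), np.float64(0.29)] [np.float64(0.0), np.float64(0.0), np.float64(-0.0)]
[np.float64(-5.25), np.float64(1.6), np.float64(0.29)] [np.float64(-0.0), np.float64(-0.0), np.float64(-0.0)]
[np.float64(-5.25), np.float64(1.6), np.float64(0.29)] [np.float64(0.0), np.float64(0.0), np.float64(-0.0)]
[np.float64(-5.25), np.float64(1.6), np.float64(0.29)] [np.float64(-0.0), np.float64(-0.0), np.float64(-0.0)]
[np.float64(-5.25), np.float64(1.6), np.float64(0.29)] [np.float64(0.0), np.float64(0.0), np.float64(-0.0)]
[np.float64(-5.25), np.float64(1.6), np.float64(0.29)] [np.float64(-0.0), np.float64(-0.0), np.float64(-0.0)]
```

{"method": "send_rows", "body": {"series": [{"tx": -5.1,"ty": -1.9,"tz": 0,"wx": 0,"wy": 0,"wz": 0.18,"jaw": 0.76},{"tx": -5.4,"ty": -1.0,"tz": 0,"wx": 0,"wy": 0,"wz": 0.18,"jaw": 0.76},{"tx": -5.5,"ty": 0,"tz": 0,"wx": 0,"wy": 0,"wz": 0.18,"jaw": 0.76},{"tx": -5.4,"ty": 1.0,"tz": 0,"wx": 0,"wy": 0,"wz": 0.18,"jaw": 0.76},{"tx": -5.1,"ty": 1.9,"tz": 0,"wx": 0,"wy": 0,"wz": 0.18,"jaw": 0.76}]}}

```text
t: 0.72
tool_pos: [0.3876, 0.4354, 0.2107]
tool_rot: [-1.761, -2.601, 0.009]
contact_force: [0.5, 0.9, 0.8]
opening: 0.0204
```

```bash
sed -i 's/round(v,2) for v/float(round(v,2)) for v/;s/round(v,3) for v/float(round(v,3)) for v/' h.py
python3 - <<'E'
from h import *
st(); plan(0,-.437,.16,15)
E
```

```text
t 0.72 F [-90.2 354.5] z 210.7 rotleft [-0.004  0.004  0.298] fF 0.6 0.87 0.76 open 0.0204
[-5.39, -1.01, 0.37] [-0.003, 0.002, 0.18]
[-5.49, -0.03, 0.36] [-0.002, 0.002, 0.118]
[-5.45, 0.62, 0.35] [0.0, -0.0, -0.0]
[-5.45, 0.62, 0.35] [-0.0, -0.0, 0.0]
[-5.45, 0.62, 0.35] [-0.0, -0.0, -0.0]
[-5.45, 0.62, 0.35] [-0.0, -0.0, 0.0]
[-5.45, 0.62, 0.35] [-0.0, -0.0, -0.0]
[-5.45, 0.62, 0.35] [-0.0, -0.0, 0.0]
[-5.45, 0.62, 0.35] [-0.0, -0.0, -0.0]
[-5.45, 0.62, 0.35] [-0.0, -0.0, 0.0]
[-5.45, 0.62, 0.35] [-0.0, -0.0, -0.0]
[-5.45, 0.62, 0.35] [-0.0, -0.0, 0.0]
[-5.45, 0.62, 0.35] [-0.0, -0.0, -0.0]
[-5.45, 0.62, 0.35] [-0.0, -0.0, 0.0]
[-2.8, 0.32, 0.18] [-0.0, -0.0, -0.0]
```

{"method": "send_rows", "body": {"series": [{"tx": -5.4,"ty": -1.0,"tz": 0.3,"wx": 0,"wy": 0,"wz": 0.18,"jaw": 0.76},{"tx": -5.5,"ty": 0,"tz": 0.3,"wx": 0,"wy": 0,"wz": 0.12,"jaw": 0.76},{"tx": -5.5,"ty": 0.6,"tz": 0.3,"wx": 0,"wy": 0,"wz": 0,"jaw": 0.76},{"tx": -5.5,"ty": 0.6,"tz": 0.3,"wx": 0,"wy": 0,"wz": 0,"jaw": 0.76},{"tx": -5.5,"ty": 0.6,"tz": 0.3,"wx": 0,"wy": 0,"wz": 0,"jaw": 0.76}]}}

```text
t: 1.35
tool_pos: [0.44, 0.1554, 0.1942]
tool_rot: [2.143, 2.296, -0.013]
contact_force: [1.7, -0.8, 0.4]
opening: 0.0207
```

{"method": "send_rows", "body": {"series": [{"tx": -5.5,"ty": 0.6,"tz": 0.3,"wx": 0,"wy": 0,"wz": 0,"jaw": 0.76},{"tx": -5.5,"ty": 0.6,"tz": 0.3,"wx": 0,"wy": 0,"wz": 0,"jaw": 0.76},{"tx": -5.5,"ty": 0.6,"tz": 0.3,"wx": 0,"wy": 0,"wz": 0,"jaw": 0.76},{"tx": -5.5,"ty": 0.6,"tz": 0.3,"wx": 0,"wy": 0,"wz": 0,"jaw": 0.76},{"tx": -5.5,"ty": 0.6,"tz": 0.3,"wx": 0,"wy": 0,"wz": 0,"jaw": 0.76}]}}

```text
t: 1.98
tool_pos: [0.4876, -0.1259, 0.1786]
tool_rot: [2.143, 2.296, -0.012]
contact_force: [0.7, 0.6, -0.3]
opening: 0.0207
```

Run:
```python
from h import *
st(); plan(0,-.437,.10,6)
```

```text
t 1.98 F [ -36.8 -213.1] z 178.6 rotleft [-0.006  0.005 -0.014] fF 0.8 0.59 -0.28 open 0.0207
[-5.11, 0.92, 1.82] [-0.006, 0.005, -0.014]
[-5.13, 0.84, 1.8] [-0.0, -0.0, -0.0]
[-5.13, 0.84, 1.8] [-0.0, 0.0, -0.0]
[-5.13, 0.84, 1.8] [0.0, -0.0, 0.0]
[-1.88, 0.31, 0.66] [0.0, 0.0, -0.0]
[0.0, 0.0, 0.0] [-0.0, 0.0, 0.0]
```

{"method": "send_rows", "body": {"series": [{"tx": -5.1,"ty": 0.9,"tz": 1.6,"wx": -0.006,"wy": 0.005,"wz": -0.014,"jaw": 0.76},{"tx": -5.1,"ty": 0.8,"tz": 1.6,"wx": 0,"wy": 0,"wz": 0,"jaw": 0.76},{"tx": -5.1,"ty": 0.8,"tz": 1.6,"wx": 0,"wy": 0,"wz": 0,"jaw": 0.76},{"tx": -5.1,"ty": 0.8,"tz": 1.6,"wx": 0,"wy": 0,"wz": 0,"jaw": 0.76},{"tx": -1.9,"ty": 0.3,"tz": 0.8,"wx": 0,"wy": 0,"wz": 0,"jaw": 0.76}]}}

```text
t: 2.6
tool_pos: [0.5409, -0.3553, 0.1032]
tool_rot: [-2.132, -2.307, -0.002]
contact_force: [0.8, -0.2, 0.1]
opening: 0.0204
```

Run:
```python
from h import *
st(); plan(0,-.437,.026,4,.04)
for n in("scene","wrist"):
    c=ctrl.camera_info(n); cv2.imwrite(f"pics/{n}1.png",ctrl.get_image(n)[:,:,::-1])
```

```text
t 2.6 F [  -2.5 -446.1] z 103.2 rotleft [ 0.001 -0.001 -0.004] fF 0.81 -0.23 0.14 open 0.0204
[0.46, 0.13, 3.97] [0.001, -0.001, -0.004]
[0.44, 0.12, 3.75] [-0.0, 0.0, -0.0]
[0.0, -0.0, -0.0] [-0.0, -0.0, -0.0]
[0.0, 0.0, 0.0] [0.0, 0.0, -0.0]
```

View pics/scene1.png

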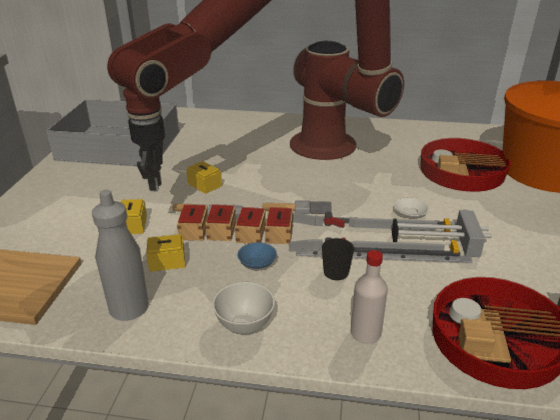

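View pics/wrist1.png

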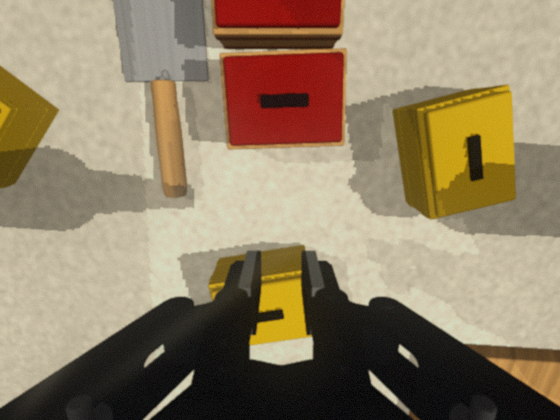

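Run:
```python
from h import *
c=ctrl.camera_info("wrist")
f=lambda l,z:[(W2F(p)*1e3).round(1).tolist() for p in ray(c,np.array(l,float),z)]
print("yellow front z0",f([(210,285),(303,247)],.0),"z48",f([(210,285),(303,247)],.048))
print("yellow top edge z48-55",f([(213,292),(303,276)],.05))
print("box4 lid rear",f([(230,147),(343,143)],.048),"front",f([(222,56),(345,50)],.048))
print("spat",f([(163,195),(188,190),(155,85),(178,83)],.01), f([(120,80),(207,80)],.003))
# top camera yellow
im=cv2.imread("pics/top0.png"); h=cv2.cvtColor(im,cv2.COLOR_BGR2HSV)
m=cv2.inRange(h,(20,150,60),(35,255,255)); 
for k in cv2.findContours(m,0,2)[0]:
    if cv2.contourArea(k)>200:
        print([ (W2F(p)*1e3).round() .tolist() for p in ray("top",cv2.boxPoints(cv2.minAreaRect(k)),.05)])
```

```text
yellow front z0 [[-71.4, -527.7], [16.8, -488.5]] z48 [[-58.8, -498.8], [13.2, -466.8]]
yellow top edge z48-55 [[-56.4, -503.8], [13.4, -490.1]]
box4 lid rear [[-37.7, -392.7], [38.9, -390.3]] front [[-39.8, -336.4], [37.0, -333.3]]
spat [[-102.1, -436.1], [-80.7, -431.9], [-98.2, -350.1], [-80.7, -348.8]] [[-127.5, -345.9], [-60.2, -346.1]]
[[-225.0, -325.0], [-178.0, -364.0], [-233.0, -431.0], [-279.0, -392.0]]
[[11.0, -473.0], [27.0, -546.0], [-52.0, -560.0], [-68.0, -487.0]]
[[137.0, -346.0], [162.0, -433.0], [97.0, -449.0], [73.0, -362.0]]
```

{"method": "send_rows", "body": {"series": [{"tx": 1.6,"ty": 0.2,"tz": 2.0,"wx": 0,"wy": 0,"wz": -0.004,"jaw": 0.76},{"tx": 0,"ty": 0,"tz": 3.0,"wx": 0,"wy": 0,"wz": 0,"jaw": 0.76},{"tx": 0,"ty": 0,"tz": 2.4,"wx": 0,"wy": 0,"wz": 0,"jaw": 0.76},{"tx": 0,"ty": 0,"tz": 0,"wx": 0,"wy": 0,"wz": 0,"jaw": 0.76}]}}

```text
t: 3.2
tool_pos: [0.54, -0.3291, 0.0241]
tool_rot: [-2.118, -2.312, -0.004]
contact_force: [-0.5, -0.1, -0.3]
opening: 0.0202
```

Run:
```python
from h import *
st()
```

```text
t 3.2 F [  -1.3 -419.9] z 24.1 rotleft [-0.002 -0.006  0.005] fF -0.51 -0.06 -0.25 open 0.0202
```

{"method": "send_rows", "body": {"series": [{"tx": 0.6,"ty": 0,"tz": 0,"wx": 0,"wy": 0,"wz": 0.005,"jaw": 0.76},{"tx": 0.5,"ty": 0,"tz": 0,"wx": 0,"wy": 0,"wz": 0,"jaw": 0.76},{"tx": 0.5,"ty": 0,"tz": 0,"wx": 0,"wy": 0,"wz": 0,"jaw": 0.76},{"tx": 0.5,"ty": 0,"tz": 0,"wx": 0,"wy": 0,"wz": 0,"jaw": 0.76},{"tx": 0.5,"ty": 0,"tz": 0,"wx": 0,"wy": 0,"wz": 0,"jaw": 0.76}]}}

```text
t: 3.82
tool_pos: [0.5399, -0.3015, 0.0285]
tool_rot: [2.125, 2.312, 0.004]
contact_force: [-0.2, -1.2, -0.9]
opening: 0.0206
```

Run:
```python
from h import *
st()
for n in("wrist","top"):
    c=ctrl.camera_info(n); cv2.imwrite(f"pics/{n}2.png",ctrl.get_image(n)[:,:,::-1])
```

```text
t 3.83 F [   0.9 -392.4] z 28.5 rotleft [ 0.003 -0.001  0.002] fF -0.26 -1.17 -0.9 open 0.0206
```

View pics/wrist2.png

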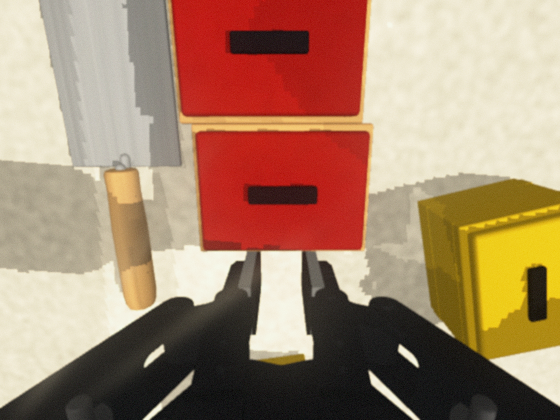

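View pics/top2.png

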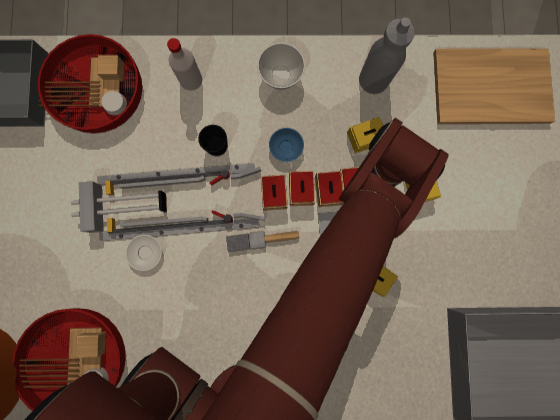

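{"method": "send_rows", "body": {"series": [{"tx": 0.5,"ty": -0.1,"tz": 0.2,"wx": 0.003,"wy": 0,"wz": 0.002,"jaw": 0.76},{"tx": 0.5,"ty": 0,"tz": 0.1,"wx": 0,"wy": 0,"wz": 0,"jaw": 0.76},{"tx": 0.5,"ty": 0,"tz": 0.1,"wx": 0,"wy": 0,"wz": 0,"jaw": 0.76},{"tx": 0.5,"ty": 0,"tz": 0.1,"wx": 0,"wy": 0,"wz": 0,"jaw": 0.76},{"tx": 0.5,"ty": 0,"tz": 0.1,"wx": 0,"wy": 0,"wz": 0,"jaw": 0.76}]}}

```text
t: 4.55
tool_pos: [0.5394, -0.2805, 0.0261]
tool_rot: [2.121, 2.303, -0.004]
contact_force: [0.2, -5.3, 3.5]
opening: 0.0203
```

Run:
```python
from h import *
st()
```

```text
t 4.55 F [   2.1 -371.4] z 26.1 rotleft [ 0.005  0.01  -0.   ] fF -0.27 -5.26 3.49 open 0.0203
```

{"method": "send_rows", "body": {"series": [{"tx": 0.5,"ty": -0.05,"tz": 0,"wx": 0.003,"wy": 0.008,"wz": 0,"jaw": 0.76},{"tx": 0.5,"ty": -0.05,"tz": 0,"wx": 0,"wy": 0,"wz": 0,"jaw": 0.76},{"tx": 0.5,"ty": -0.05,"tz": 0,"wx": 0,"wy": 0,"wz": 0,"jaw": 0.76},{"tx": 0.5,"ty": -0.05,"tz": 0,"wx": 0,"wy": 0,"wz": 0,"jaw": 0.76},{"tx": 0.5,"ty": -0.05,"tz": 0,"wx": 0,"wy": 0,"wz": 0,"jaw": 0.76}]}}

```text
t: 5.18
tool_pos: [0.5349, -0.2547, 0.0261]
tool_rot: [2.126, 2.307, 0.001]
contact_force: [0.8, -4.4, 0.7]
opening: 0.0202
```

Run:
```python
from h import *
st()
for n in("wrist","top"):
    c=ctrl.camera_info(n); cv2.imwrite(f"pics/{n}3.png",ctrl.get_image(n)[:,:,::-1])
im=cv2.imread("pics/top3.png");cv2.imwrite("pics/top3z.png",cv2.resize(im[130:250,180:380],None,fx=4,fy=4,interpolation=cv2.INTER_CUBIC))
```

```text
t 5.17 F [-2.000e-01 -3.453e+02] z 26.1 rotleft [ 0.003  0.003 -0.001] fF 0.44 -4.45 0.72 open 0.0202
```

View pics/wrist3.png

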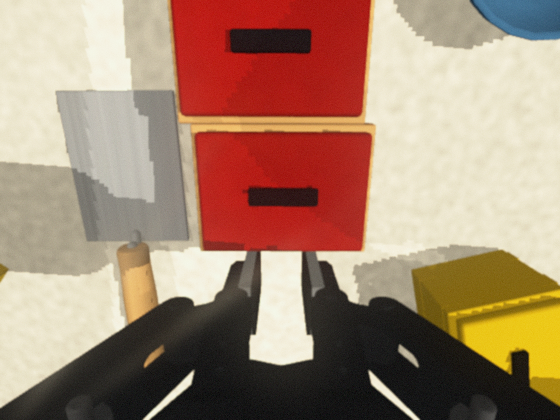

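View pics/top3z.png

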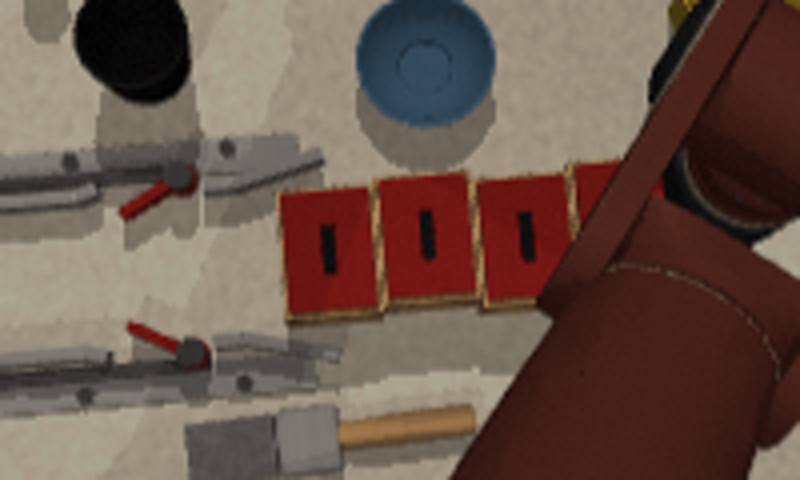

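{"method": "send_rows", "body": {"series": [{"tx": 0.5,"ty": 0,"tz": 0,"wx": 0.003,"wy": 0.003,"wz": 0,"jaw": 0.76},{"tx": 0.5,"ty": 0,"tz": 0,"wx": 0,"wy": 0,"wz": 0,"jaw": 0.76},{"tx": 0.5,"ty": 0,"tz": 0,"wx": 0,"wy": 0,"wz": 0,"jaw": 0.76},{"tx": 0.5,"ty": 0,"tz": 0,"wx": 0,"wy": 0,"wz": 0,"jaw": 0.76},{"tx": 0.5,"ty": 0,"tz": 0,"wx": 0,"wy": 0,"wz": 0,"jaw": 0.76}]}}

```text
t: 5.9
tool_pos: [0.5325, -0.228, 0.026]
tool_rot: [-2.128, -2.31, 0.0]
contact_force: [0.8, -2.7, 2.4]
opening: 0.0205
```

Run:
```python
from h import *
st()
n="top"
cv2.imwrite(f"pics/{n}4.png",ctrl.get_image(n)[:,:,::-1])
im=cv2.imread("pics/top4.png");cv2.imwrite("pics/top4z.png",cv2.resize(im[130:250,180:380],None,fx=4,fy=4,interpolation=cv2.INTER_CUBIC))
```

```text
t 5.9 F [  -0.4 -318.6] z 26.0 rotleft [-0.001 -0.001 -0.   ] fF 0.57 -2.79 2.42 open 0.0205
```

View pics/top4z.png

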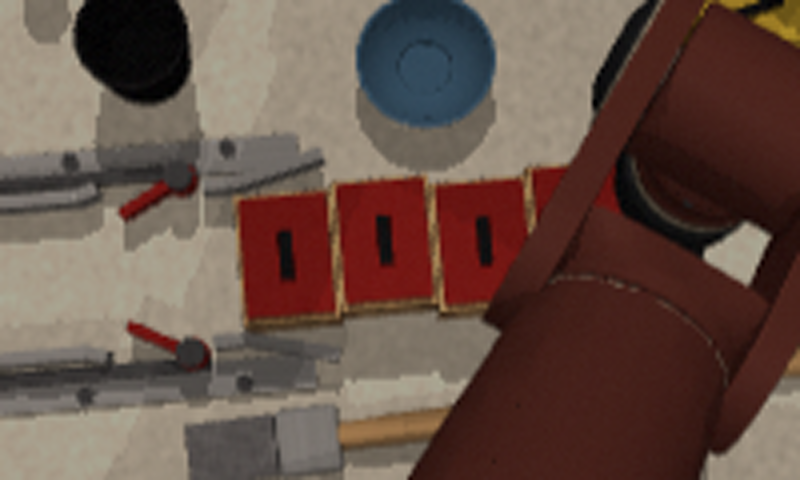

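{"method": "send_rows", "body": {"series": [{"tx": 0.5,"ty": 0,"tz": 0,"wx": 0,"wy": 0,"wz": 0,"jaw": 0.76},{"tx": 0.5,"ty": 0,"tz": 0,"wx": 0,"wy": 0,"wz": 0,"jaw": 0.76},{"tx": 0.5,"ty": 0,"tz": 0,"wx": 0,"wy": 0,"wz": 0,"jaw": 0.76},{"tx": 0.5,"ty": 0,"tz": 0,"wx": 0,"wy": 0,"wz": 0,"jaw": 0.76},{"tx": 0.5,"ty": 0,"tz": 0,"wx": 0,"wy": 0,"wz": 0,"jaw": 0.76}]}}

```text
t: 6.58
tool_pos: [0.5301, -0.201, 0.026]
tool_rot: [-2.127, -2.31, 0.0]
contact_force: [0.3, -5.0, 0.9]
opening: 0.0205
```

Run:
```python
from h import *
st()
n="top"
cv2.imwrite(f"pics/{n}5.png",ctrl.get_image(n)[:,:,::-1])
im=cv2.imread("pics/top5.png");cv2.imwrite("pics/top5z.png",cv2.resize(im[130:250,140:340],None,fx=4,fy=4,interpolation=cv2.INTER_CUBIC))
```

```text
t 6.58 F [  -0.6 -291.4] z 26.0 rotleft [-0.001 -0.001 -0.   ] fF -0.08 -5.01 0.86 open 0.0205
```

View pics/top5z.png

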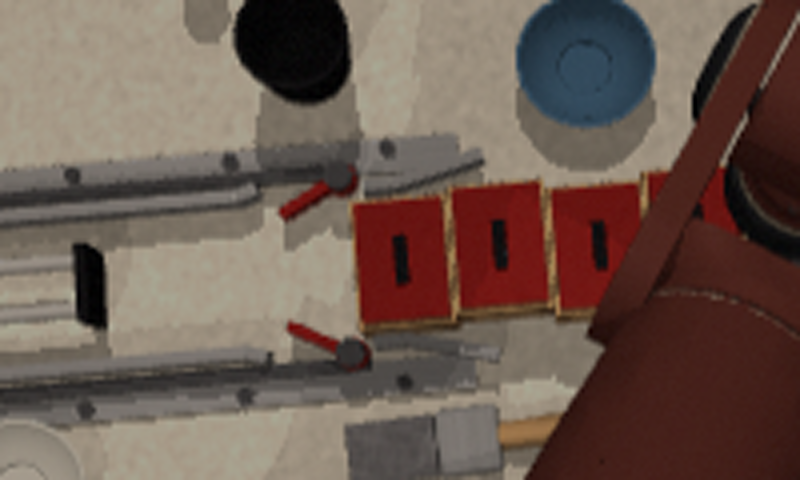

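{"method": "send_rows", "body": {"series": [{"tx": 0.5,"ty": 0,"tz": 0,"wx": 0,"wy": 0,"wz": 0,"jaw": 0.76},{"tx": 0.5,"ty": 0,"tz": 0,"wx": 0,"wy": 0,"wz": 0,"jaw": 0.76},{"tx": 0.5,"ty": 0,"tz": 0,"wx": 0,"wy": 0,"wz": 0,"jaw": 0.76},{"tx": 0.5,"ty": 0,"tz": 0,"wx": 0,"wy": 0,"wz": 0,"jaw": 0.76},{"tx": 0.5,"ty": 0,"tz": 0,"wx": 0,"wy": 0,"wz": 0,"jaw": 0.76}]}}

```text
t: 7.25
tool_pos: [0.5279, -0.1746, 0.026]
tool_rot: [-2.128, -2.31, 0.001]
contact_force: [0.9, -6.4, -0.5]
opening: 0.0203
```

Run:
```python
from h import *
st()
```

```text
t 7.25 F [  -0.6 -264.9] z 26.0 rotleft [-0.001 -0.    -0.   ] fF 0.35 -6.48 -0.49 open 0.0203
```

{"method": "send_rows", "body": {"series": [{"tx": 0.5,"ty": 0,"tz": 0,"wx": 0,"wy": 0,"wz": 0,"jaw": 0.76},{"tx": 0.5,"ty": 0,"tz": 0,"wx": 0,"wy": 0,"wz": 0,"jaw": 0.76},{"tx": 0.5,"ty": 0,"tz": 0,"wx": 0,"wy": 0,"wz": 0,"jaw": 0.76},{"tx": 0.5,"ty": 0,"tz": 0,"wx": 0,"wy": 0,"wz": 0,"jaw": 0.76}]}}

```text
t: 7.75
tool_pos: [0.5265, -0.1552, 0.026]
tool_rot: [2.127, 2.308, -0.004]
contact_force: [0.9, -5.8, 0.8]
opening: 0.0205
```

Run:
```python
from h import *
st()
n="top"
cv2.imwrite(f"pics/{n}6.png",ctrl.get_image(n)[:,:,::-1])
im=cv2.imread("pics/top6.png");cv2.imwrite("pics/top6z.png",cv2.resize(im[130:250,140:340],None,fx=4,fy=4,interpolation=cv2.INTER_CUBIC))
```

```text
t 7.75 F [  -0.4 -245.5] z 26.0 rotleft [ 0.     0.004 -0.001] fF 0.38 -5.84 0.81 open 0.0205
```

View pics/top6z.png

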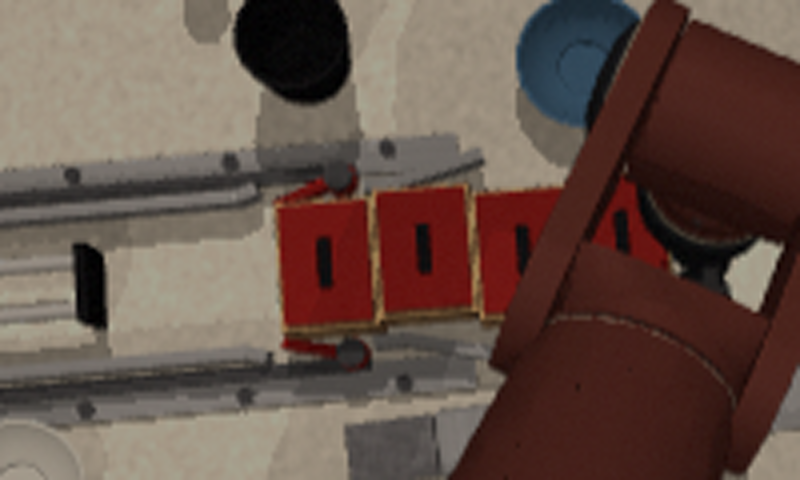

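{"method": "send_rows", "body": {"series": [{"tx": 0.5,"ty": 0,"tz": 0,"wx": 0,"wy": 0.004,"wz": 0,"jaw": 0.76},{"tx": 0.5,"ty": 0,"tz": 0,"wx": 0,"wy": 0,"wz": 0,"jaw": 0.76},{"tx": 0.5,"ty": 0,"tz": 0,"wx": 0,"wy": 0,"wz": 0,"jaw": 0.76},{"tx": 0.5,"ty": 0,"tz": 0,"wx": 0,"wy": 0,"wz": 0,"jaw": 0.76},{"tx": 0.5,"ty": 0,"tz": 0,"wx": 0,"wy": 0,"wz": 0,"jaw": 0.76}]}}

```text
t: 8.43
tool_pos: [0.5244, -0.1298, 0.0259]
tool_rot: [2.128, 2.309, -0.002]
contact_force: [0.4, -5.6, 0.6]
opening: 0.0204
```

Run:
```python
from h import *
st()
for n in("top","wrist"):
    cv2.imwrite(f"pics/{n}7.png",ctrl.get_image(n)[:,:,::-1])
im=cv2.imread("pics/top7.png");cv2.imwrite("pics/top7z.png",cv2.resize(im[130:250,140:340],None,fx=4,fy=4,interpolation=cv2.INTER_CUBIC))
```

```text
t 8.43 F [  -0.5 -220. ] z 25.9 rotleft [ 0.     0.002 -0.001] fF -0.08 -5.61 0.59 open 0.0204
```

View pics/top7z.png

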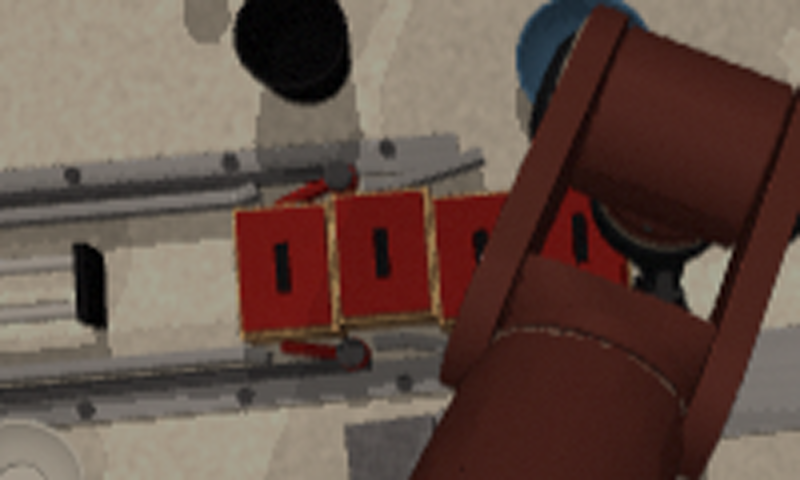

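View pics/wrist7.png

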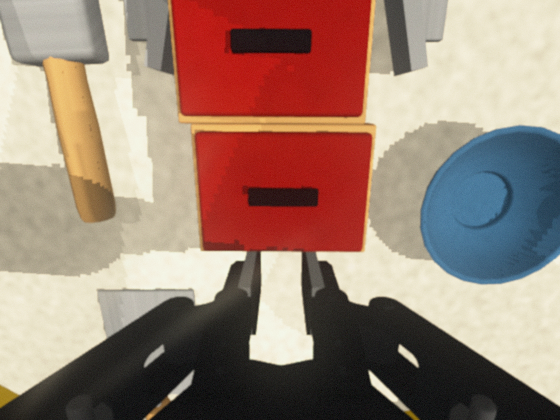

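{"method": "send_rows", "body": {"series": [{"tx": 0.5,"ty": 0,"tz": 0,"wx": 0,"wy": 0,"wz": 0,"jaw": 0.76},{"tx": 0.5,"ty": 0,"tz": 0,"wx": 0,"wy": 0,"wz": 0,"jaw": 0.76},{"tx": 0.5,"ty": 0,"tz": 0,"wx": 0,"wy": 0,"wz": 0,"jaw": 0.76},{"tx": 0.5,"ty": 0,"tz": 0,"wx": 0,"wy": 0,"wz": 0,"jaw": 0.76}]}}

```text
t: 9.02
tool_pos: [0.5228, -0.1105, 0.026]
tool_rot: [2.128, 2.307, -0.004]
contact_force: [2.8, -7.1, -0.2]
opening: 0.0201
```

Run:
```python
from h import *
st()
for n in("wrist",):
    cv2.imwrite(f"pics/{n}8.png",ctrl.get_image(n)[:,:,::-1])
```

```text
t 9.03 F [  -0.4 -200.7] z 26.0 rotleft [ 0.     0.004 -0.002] fF 2.22 -7.31 -0.18 open 0.0201
```

View pics/wrist8.png

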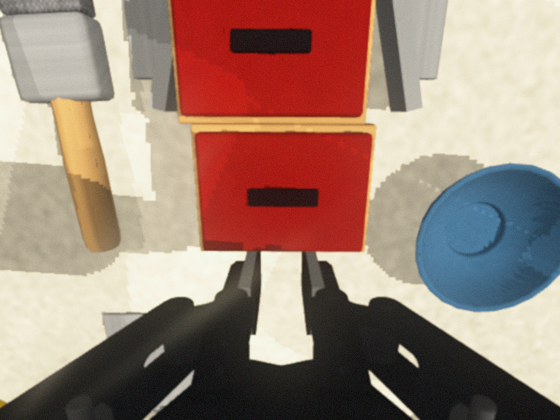

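{"method": "send_rows", "body": {"series": [{"tx": 0.5,"ty": 0,"tz": 0,"wx": 0,"wy": 0.003,"wz": 0,"jaw": 0.76},{"tx": 0.5,"ty": 0,"tz": 0,"wx": 0,"wy": 0,"wz": 0,"jaw": 0.76},{"tx": 0.5,"ty": 0,"tz": 0,"wx": 0,"wy": 0,"wz": 0,"jaw": 0.76},{"tx": 0.5,"ty": 0,"tz": 0,"wx": 0,"wy": 0,"wz": 0,"jaw": 0.76}]}}

```text
t: 9.57
tool_pos: [0.5218, -0.0918, 0.0259]
tool_rot: [2.128, 2.305, -0.003]
contact_force: [1.2, -5.4, 1.2]
opening: 0.0206
```

Run:
```python
from h import *
st()
for n in("top","wrist"):
    cv2.imwrite(f"pics/{n}9.png",ctrl.get_image(n)[:,:,::-1])
im=cv2.imread("pics/top9.png");cv2.imwrite("pics/top9z.png",cv2.resize(im[130:250,120:320],None,fx=4,fy=4,interpolation=cv2.INTER_CUBIC))
```

```text
t 9.57 F [ 1.000e-01 -1.819e+02] z 25.9 rotleft [ 0.002  0.005 -0.002] fF 0.77 -5.44 1.22 open 0.0206
```

View pics/wrist9.png

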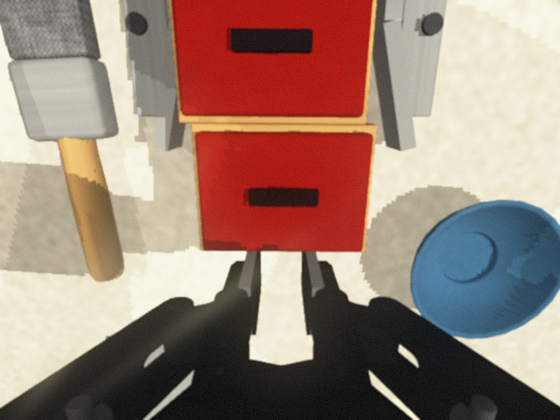

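View pics/top9z.png

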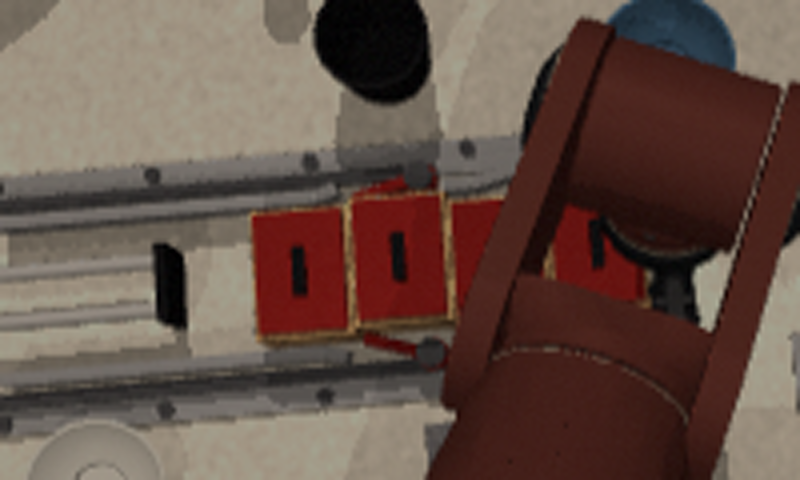

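{"method": "send_rows", "body": {"series": [{"tx": 0.5,"ty": 0,"tz": 0,"wx": 0.002,"wy": 0.004,"wz": -0.002,"jaw": 0.76},{"tx": 0.5,"ty": 0,"tz": 0,"wx": 0,"wy": 0,"wz": 0,"jaw": 0.76},{"tx": 0.5,"ty": 0,"tz": 0,"wx": 0,"wy": 0,"wz": 0,"jaw": 0.76},{"tx": 0.5,"ty": 0,"tz": 0,"wx": 0,"wy": 0,"wz": 0,"jaw": 0.76}]}}

```text
t: 10.18
tool_pos: [0.5208, -0.0727, 0.026]
tool_rot: [2.127, 2.308, -0.001]
contact_force: [1.6, -5.5, 0.3]
opening: 0.0206
```

{"method": "send_rows", "body": {"series": [{"tx": 0.5,"ty": 0,"tz": 0,"wx": 0,"wy": 0.002,"wz": 0,"jaw": 0.76},{"tx": 0.5,"ty": 0,"tz": 0,"wx": 0,"wy": 0,"wz": 0,"jaw": 0.76},{"tx": 0.5,"ty": 0,"tz": 0,"wx": 0,"wy": 0,"wz": 0,"jaw": 0.76},{"tx": 0.5,"ty": 0,"tz": 0,"wx": 0,"wy": 0,"wz": 0,"jaw": 0.76}]}}

```text
t: 10.68
tool_pos: [0.5196, -0.0542, 0.026]
tool_rot: [2.127, 2.307, -0.001]
contact_force: [1.4, -5.8, -0.1]
opening: 0.0205
```

Run:
```python
from h import *
st()
for n in("scene","wrist"):
    cv2.imwrite(f"pics/{n}10.png",ctrl.get_image(n)[:,:,::-1])
im=cv2.imread("pics/scene10.png");cv2.imwrite("pics/scene10z.png",cv2.resize(im[170:290,170:500],None,fx=2.4,fy=2.4,interpolation=cv2.INTER_CUBIC))
```

```text
t 10.68 F [   1.  -144.2] z 26.0 rotleft [ 0.002  0.003 -0.001] fF 0.91 -5.92 -0.09 open 0.0205
```

View pics/wrist10.png

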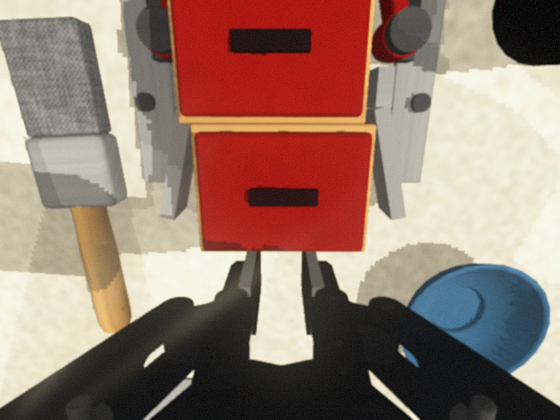

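View pics/scene10z.png

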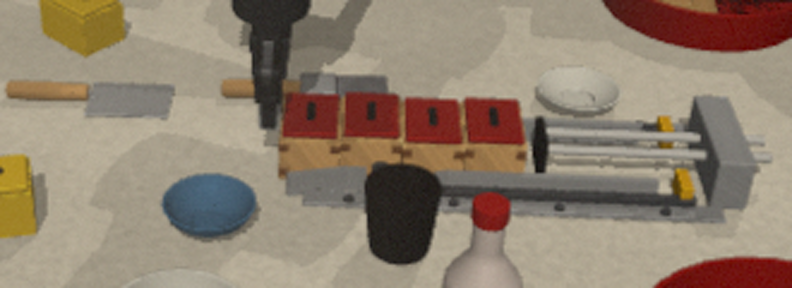

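{"method": "send_rows", "body": {"series": [{"tx": 0.5,"ty": -0.03,"tz": 0,"wx": 0,"wy": 0.002,"wz": 0,"jaw": 0.76},{"tx": 0.5,"ty": -0.03,"tz": 0,"wx": 0,"wy": 0,"wz": 0,"jaw": 0.76},{"tx": 0.5,"ty": 0,"tz": 0,"wx": 0,"wy": 0,"wz": 0,"jaw": 0.76},{"tx": 0.5,"ty": 0,"tz": 0,"wx": 0,"wy": 0,"wz": 0,"jaw": 0.76}]}}

```text
t: 11.28
tool_pos: [0.518, -0.0366, 0.0261]
tool_rot: [2.125, 2.305, -0.003]
contact_force: [1.9, -8.6, -0.3]
opening: 0.0207
```

{"method": "send_rows", "body": {"series": [{"tx": 0.5,"ty": 0,"tz": 0,"wx": 0,"wy": 0.002,"wz": 0,"jaw": 0.76},{"tx": 0.5,"ty": 0,"tz": 0,"wx": 0,"wy": 0,"wz": 0,"jaw": 0.76},{"tx": 0.5,"ty": 0,"tz": 0,"wx": 0,"wy": 0,"wz": 0,"jaw": 0.76},{"tx": 0.5,"ty": 0,"tz": 0,"wx": 0,"wy": 0,"wz": 0,"jaw": 0.76}]}}

```text
t: 11.78
tool_pos: [0.5166, -0.0216, 0.0261]
tool_rot: [2.12, 2.302, -0.012]
contact_force: [0.8, -8.3, -0.3]
opening: 0.0208
```

Run:
```python
from h import *
st()
for n in("scene","wrist"):
    cv2.imwrite(f"pics/{n}11.png",ctrl.get_image(n)[:,:,::-1])
im=cv2.imread("pics/scene11.png");cv2.imwrite("pics/scene11z.png",cv2.resize(im[170:290,170:500],None,fx=2.4,fy=2.4,interpolation=cv2.INTER_CUBIC))
```

```text
t 11.78 F [   0.7 -111.6] z 26.1 rotleft [ 0.002  0.014 -0.   ] fF 0.07 -8.33 -0.29 open 0.0208
```

View pics/wrist11.png

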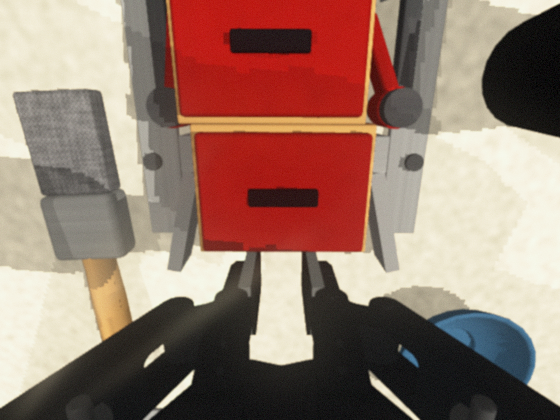

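View pics/scene11z.png

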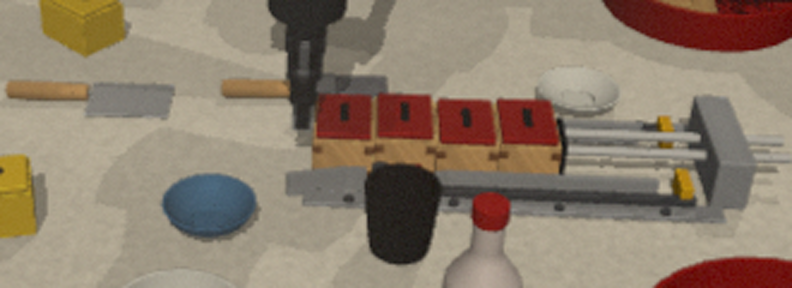

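{"method": "send_rows", "body": {"series": [{"tx": 0.6,"ty": 0,"tz": 0,"wx": 0,"wy": 0.01,"wz": 0,"jaw": 0.76},{"tx": 0.6,"ty": 0,"tz": 0,"wx": 0,"wy": 0.003,"wz": 0,"jaw": 0.76},{"tx": 0.6,"ty": 0,"tz": 0,"wx": 0,"wy": 0.003,"wz": 0,"jaw": 0.76},{"tx": 0.6,"ty": 0,"tz": 0,"wx": 0,"wy": 0.003,"wz": 0,"jaw": 0.76}]}}

```text
t: 12.38
tool_pos: [0.516, -0.0037, 0.0267]
tool_rot: [2.121, 2.306, -0.004]
contact_force: [1.6, -10.7, -0.6]
opening: 0.0206
```

{"method": "send_rows", "body": {"series": [{"tx": 0.6,"ty": 0,"tz": 0,"wx": 0,"wy": 0.003,"wz": 0,"jaw": 0.76},{"tx": 0.6,"ty": 0,"tz": 0,"wx": 0,"wy": 0.003,"wz": 0,"jaw": 0.76},{"tx": 0.6,"ty": 0,"tz": 0,"wx": 0,"wy": 0.003,"wz": 0,"jaw": 0.76},{"tx": 0.6,"ty": 0,"tz": 0,"wx": 0,"wy": 0.003,"wz": 0,"jaw": 0.76}]}}

```text
t: 12.88
tool_pos: [0.5146, 0.0132, 0.0265]
tool_rot: [2.119, 2.306, -0.007]
contact_force: [3.0, -10.4, 1.0]
opening: 0.0205
```

Run:
```python
from h import *
st()
for n in("scene","wrist"):
    cv2.imwrite(f"pics/{n}12.png",ctrl.get_image(n)[:,:,::-1])
im=cv2.imread("pics/scene12.png");cv2.imwrite("pics/scene12z.png",cv2.resize(im[170:290,170:500],None,fx=2.4,fy=2.4,interpolation=cv2.INTER_CUBIC))
```

```text
t 12.88 F [  1.6 -76.6] z 26.5 rotleft [0.003 0.01  0.002] fF 2.14 -10.57 1.01 open 0.0205
```

View pics/wrist12.png

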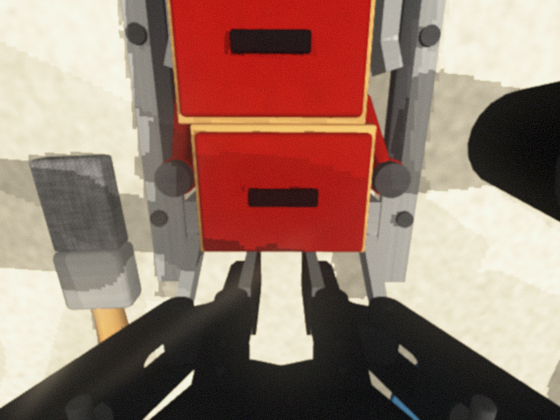

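View pics/scene12z.png

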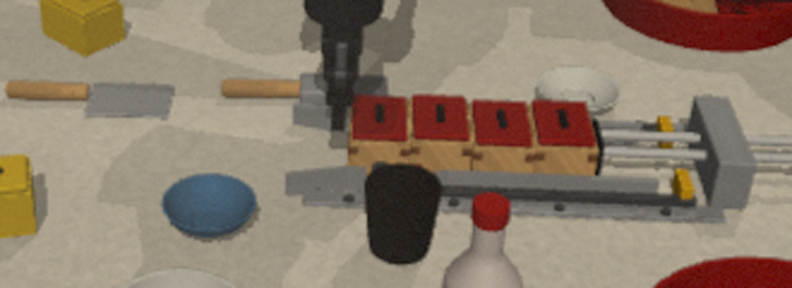

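Run:
```python
from h import *
print(W2F(ray("top",[[213,139]],.06)[0]), W2F(ray("top",[[213,152]],.07)[0]),W2F(ray("top",[[213,152]],.0)[0]))
```

```text
[ 0.13583951 -0.019096  ] [ 0.10090799 -0.01810668] [ 0.11932213 -0.00887193]
```

{"method": "send_rows", "body": {"series": [{"tx": 0.6,"ty": -0.05,"tz": 0,"wx": 0,"wy": 0.008,"wz": 0.002,"jaw": 0.76},{"tx": 0.6,"ty": -0.05,"tz": 0,"wx": 0,"wy": 0.003,"wz": 0,"jaw": 0.76},{"tx": 0.6,"ty": -0.03,"tz": 0,"wx": 0,"wy": 0.003,"wz": 0,"jaw": 0.76},{"tx": 0.6,"ty": 0,"tz": 0,"wx": 0,"wy": 0.003,"wz": 0,"jaw": 0.76}]}}

```text
t: 13.48
tool_pos: [0.5134, 0.0282, 0.0273]
tool_rot: [2.118, 2.304, -0.005]
contact_force: [2.4, -10.2, -0.9]
opening: 0.0206
```

Run:
```python
from h import *
st()
```

```text
t 13.47 F [  1.7 -61.7] z 27.3 rotleft [0.006 0.012 0.002] fF 1.51 -10.4 -0.93 open 0.0206
```

{"method": "send_rows", "body": {"series": [{"tx": 0.6,"ty": -0.05,"tz": 0.05,"wx": 0.004,"wy": 0.008,"wz": 0.002,"jaw": 0.76},{"tx": 0.6,"ty": -0.05,"tz": 0.05,"wx": 0,"wy": 0.004,"wz": 0,"jaw": 0.76},{"tx": 0.6,"ty": -0.05,"tz": 0,"wx": 0,"wy": 0.004,"wz": 0,"jaw": 0.76},{"tx": 0.6,"ty": -0.05,"tz": 0,"wx": 0,"wy": 0.004,"wz": 0,"jaw": 0.76}]}}

```text
t: 13.98
tool_pos: [0.5122, 0.0423, 0.0271]
tool_rot: [2.118, 2.304, -0.006]
contact_force: [3.6, -11.8, 0.2]
opening: 0.0204
```

{"method": "send_rows", "body": {"series": [{"tx": 0.6,"ty": -0.05,"tz": 0.05,"wx": 0.002,"wy": 0.006,"wz": 0,"jaw": 0.76},{"tx": 0.6,"ty": -0.05,"tz": 0,"wx": 0,"wy": 0.004,"wz": 0,"jaw": 0.76},{"tx": 0.6,"ty": -0.05,"tz": 0,"wx": 0,"wy": 0.004,"wz": 0,"jaw": 0.76},{"tx": 0.6,"ty": -0.05,"tz": 0,"wx": 0,"wy": 0.004,"wz": 0,"jaw": 0.76}]}}

```text
t: 14.48
tool_pos: [0.5112, 0.0558, 0.0275]
tool_rot: [2.113, 2.303, -0.008]
contact_force: [3.3, -12.9, 0.5]
opening: 0.0207
```

Run:
```python
from h import *
st()
for n in("scene","wrist"):
    cv2.imwrite(f"pics/{n}13.png",ctrl.get_image(n)[:,:,::-1])
im=cv2.imread("pics/scene13.png");cv2.imwrite("pics/scene13z.png",cv2.resize(im[170:290,170:500],None,fx=2.4,fy=2.4,interpolation=cv2.INTER_CUBIC))
```

```text
t 14.47 F [  1.7 -33.9] z 27.5 rotleft [0.007 0.015 0.003] fF 2.24 -13.08 0.46 open 0.0207
```

View pics/wrist13.png

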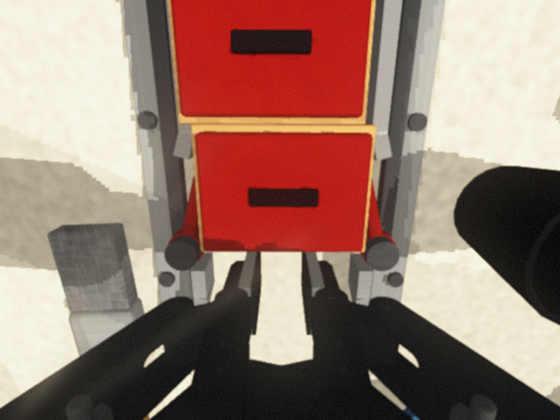

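View pics/scene13z.png

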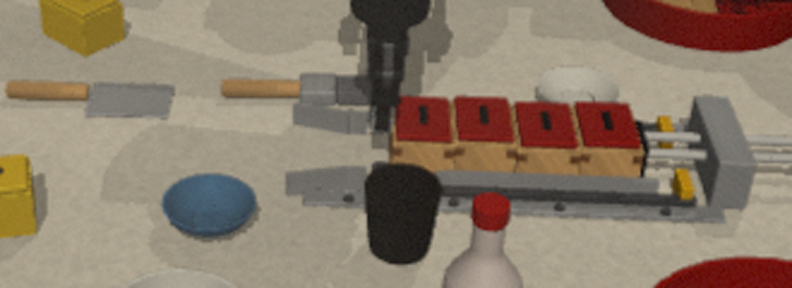

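{"method": "send_rows", "body": {"series": [{"tx": 0.6,"ty": -0.05,"tz": 0.05,"wx": 0.005,"wy": 0.01,"wz": 0.002,"jaw": 0.76},{"tx": 0.6,"ty": -0.05,"tz": 0.05,"wx": 0,"wy": 0.006,"wz": 0,"jaw": 0.76},{"tx": 0.6,"ty": -0.05,"tz": 0,"wx": 0,"wy": 0.006,"wz": 0,"jaw": 0.76},{"tx": 0.6,"ty": -0.05,"tz": 0,"wx": 0,"wy": 0.006,"wz": 0,"jaw": 0.76}]}}

```text
t: 15.08
tool_pos: [0.5101, 0.069, 0.0272]
tool_rot: [2.117, 2.307, -0.004]
contact_force: [4.0, -13.2, 0.5]
opening: 0.0204
```

{"method": "send_rows", "body": {"series": [{"tx": 0.5,"ty": -0.05,"tz": 0.05,"wx": 0.003,"wy": 0.006,"wz": 0.001,"jaw": 0.76},{"tx": 0.5,"ty": -0.05,"tz": 0.05,"wx": 0,"wy": 0.006,"wz": 0,"jaw": 0.76}]}}

```text
t: 15.32
tool_pos: [0.5097, 0.0733, 0.0266]
tool_rot: [2.118, 2.308, -0.005]
contact_force: [4.4, -12.9, 0.4]
opening: 0.0206
```

Run:
```python
from h import *
st()
for n in("wrist",):
    cv2.imwrite(f"pics/{n}14.png",ctrl.get_image(n)[:,:,::-1])
```

```text
t 15.32 F [  1.7 -16.4] z 26.6 rotleft [0.004 0.009 0.003] fF 3.28 -13.24 0.37 open 0.0206
```

View pics/wrist14.png

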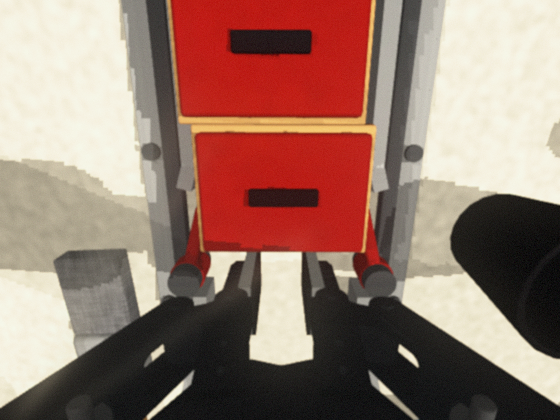

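{"method": "send_rows", "body": {"series": [{"tx": 0.5,"ty": 0,"tz": 0,"wx": 0.003,"wy": 0.006,"wz": 0.001,"jaw": 0.76},{"tx": 0.5,"ty": 0,"tz": 0,"wx": 0,"wy": 0.006,"wz": 0,"jaw": 0.76},{"tx": 0.5,"ty": 0,"tz": 0,"wx": 0,"wy": 0.006,"wz": 0,"jaw": 0.76}]}}

```text
t: 15.75
tool_pos: [0.5092, 0.0805, 0.0263]
tool_rot: [2.121, 2.311, -0.007]
contact_force: [3.0, -13.8, 0.4]
opening: 0.0202
```

{"method": "send_rows", "body": {"series": [{"tx": 0.5,"ty": 0,"tz": 0,"wx": 0,"wy": 0.006,"wz": 0.001,"jaw": 0.76}]}}

```text
t: 15.88
tool_pos: [0.509, 0.0828, 0.0262]
tool_rot: [2.122, 2.311, -0.007]
contact_force: [2.9, -12.9, 0.1]
opening: 0.0207
```

Run:
```python
from h import *
st()
for n in("wrist",):
    cv2.imwrite(f"pics/{n}15.png",ctrl.get_image(n)[:,:,::-1])
```

```text
t 15.88 F [ 1.8 -6.9] z 26.2 rotleft [-0.     0.006  0.003] fF 1.8 -13.05 0.11 open 0.0207
```

View pics/wrist15.png

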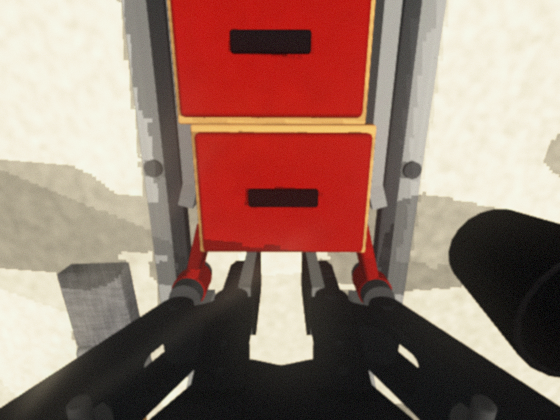

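Catches still ride on box 4's sides; near their tips. Continue one or two rows at a time.

{"method": "send_rows", "body": {"series": [{"tx": 0.5,"ty": 0,"tz": 0,"wx": 0,"wy": 0.005,"wz": 0.002,"jaw": 0.76},{"tx": 0.5,"ty": 0,"tz": 0,"wx": 0,"wy": 0.004,"wz": 0,"jaw": 0.76}]}}

```text
t: 16.18
tool_pos: [0.5086, 0.0875, 0.0261]
tool_rot: [2.123, 2.309, -0.01]
contact_force: [2.7, -12.2, 0.8]
opening: 0.0205
```

{"method": "send_rows", "body": {"series": [{"tx": 0.5,"ty": 0,"tz": 0,"wx": 0,"wy": 0.004,"wz": 0,"jaw": 0.76}]}}

```text
t: 16.3
tool_pos: [0.5085, 0.0896, 0.0261]
tool_rot: [2.121, 2.309, -0.013]
contact_force: [2.9, -17.7, 2.3]
opening: 0.0202
```

Run:
```python
from h import *
st()
for n in("wrist",):
    cv2.imwrite(f"pics/{n}16.png",ctrl.get_image(n)[:,:,::-1])
```

```text
t 16.3 F [ 1.8 -0. ] z 26.1 rotleft [-0.002  0.01   0.002] fF 1.47 -17.9 2.3 open 0.0202
```

View pics/wrist16.png

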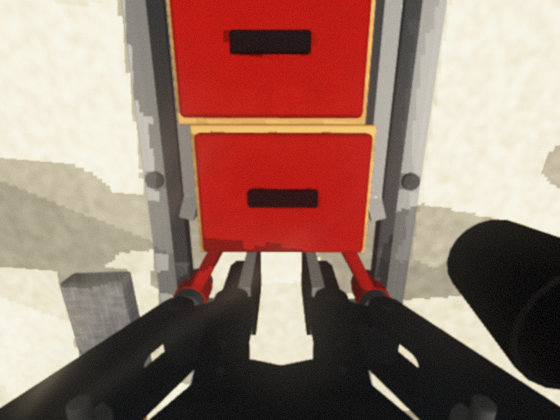

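{"method": "send_rows", "body": {"series": [{"tx": 0.4,"ty": 0,"tz": 0,"wx": 0,"wy": 0.006,"wz": 0,"jaw": 0.76}]}}

```text
t: 16.48
tool_pos: [0.5084, 0.0896, 0.0261]
tool_rot: [2.118, 2.309, -0.017]
contact_force: [2.8, -19.5, 1.4]
opening: 0.0206
```

Run:
```python
from h import *
st()
for n in("wrist",):
    cv2.imwrite(f"pics/{n}17.png",ctrl.get_image(n)[:,:,::-1])
im=cv2.imread("pics/wrist17.png");cv2.imwrite("pics/wrist17z.png",cv2.resize(im[160:320,140:430],None,fx=2.7,fy=2.7,interpolation=cv2.INTER_CUBIC))
```

```text
t 16.48 F [ 1.7 -0.1] z 26.1 rotleft [-0.003  0.013  0.004] fF 1.18 -19.65 1.43 open 0.0206
```

View pics/wrist17z.png

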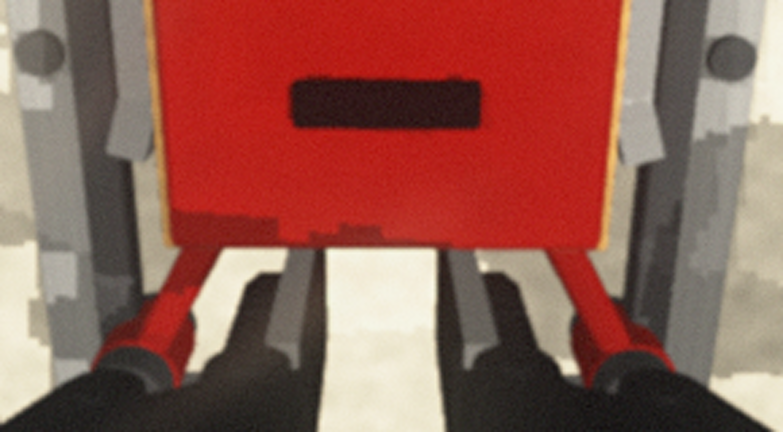

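{"method": "send_rows", "body": {"series": [{"tx": -0.2,"ty": 0,"tz": 0,"wx": 0,"wy": 0,"wz": 0,"jaw": 0.76},{"tx": -0.2,"ty": 0,"tz": 0,"wx": 0,"wy": 0,"wz": 0,"jaw": 0.76},{"tx": -0.2,"ty": 0,"tz": 0,"wx": 0,"wy": 0,"wz": 0,"jaw": 0.76},{"tx": -0.3,"ty": 0,"tz": 0,"wx": 0,"wy": 0,"wz": 0,"jaw": 0.76},{"tx": -0.4,"ty": 0,"tz": 0,"wx": 0,"wy": 0,"wz": 0,"jaw": 0.76}]}}

```text
t: 17.15
tool_pos: [0.506, 0.0779, 0.0241]
tool_rot: [-2.123, -2.314, 0.021]
contact_force: [-0.8, -0.6, 0.7]
opening: 0.0208
```

Run:
```python
from h import *
st()
for n in("wrist",):
    cv2.imwrite(f"pics/{n}18.png",ctrl.get_image(n)[:,:,::-1])
```

```text
t 17.15 F [ -1.7 -11.5] z 24.1 rotleft [-0.011  0.008  0.003] fF -0.86 -0.54 0.65 open 0.0208
```

View pics/wrist18.png

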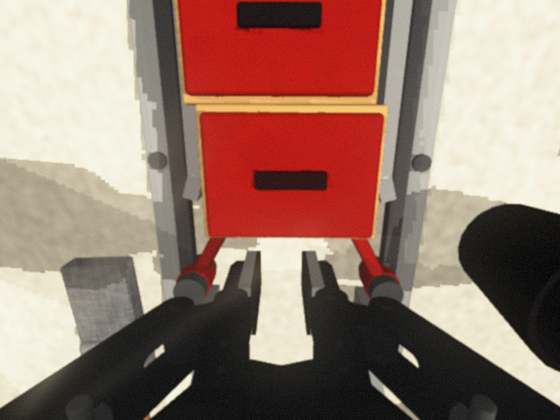

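Row resting on both catches, fingers clear. Rise straight up.

{"method": "send_rows", "body": {"series": [{"tx": 0,"ty": 0.1,"tz": -1.5,"wx": 0,"wy": 0,"wz": 0,"jaw": 0.76},{"tx": 0,"ty": 0,"tz": -3,"wx": 0,"wy": 0,"wz": 0,"jaw": 0.76},{"tx": -2,"ty": 0,"tz": -5,"wx": 0,"wy": 0,"wz": 0,"jaw": 0.76},{"tx": -5,"ty": 0,"tz": -5,"wx": 0,"wy": 0,"wz": 0,"jaw": 0.76},{"tx": -5,"ty": 0,"tz": -2,"wx": 0,"wy": 0,"wz": 0,"jaw": 0.76}]}}

```text
t: 17.82
tool_pos: [0.5182, -0.0353, 0.1917]
tool_rot: [-2.116, -2.32, 0.022]
contact_force: [0.1, -0.1, 0.5]
opening: 0.0208
```

{"method": "send_rows", "body": {"series": [{"tx": -5,"ty": 0,"tz": 0,"wx": 0,"wy": 0,"wz": 0,"jaw": 0.76},{"tx": -5,"ty": 0,"tz": 0,"wx": 0,"wy": 0,"wz": 0,"jaw": 0.76},{"tx": -3,"ty": 0,"tz": 0,"wx": 0,"wy": 0,"wz": 0,"jaw": 0.76},{"tx": 0,"ty": 0,"tz": 0,"wx": 0,"wy": 0,"wz": 0,"jaw": 0.76},{"tx": 0,"ty": 0,"tz": 0,"wx": 0,"wy": 0,"wz": 0,"jaw": 0.76}]}}

```text
t: 18.45
tool_pos: [0.5333, -0.1718, 0.204]
tool_rot: [2.113, 2.309, -0.012]
contact_force: [-0.4, 0.4, -0.1]
opening: 0.0204
```

Run:
```python
from h import *
st()
for n in("top","scene"):
    cv2.imwrite(f"pics/{n}19.png",ctrl.get_image(n)[:,:,::-1])
im=cv2.imread("pics/top19.png");cv2.imwrite("pics/top19z.png",cv2.resize(im[140:260,60:260],None,fx=4,fy=4,interpolation=cv2.INTER_CUBIC))
```

```text
t 18.45 F [   5.  -262.6] z 204.0 rotleft [0.002 0.014 0.006] fF -0.33 0.39 -0.13 open 0.0204
```

View pics/top19z.png

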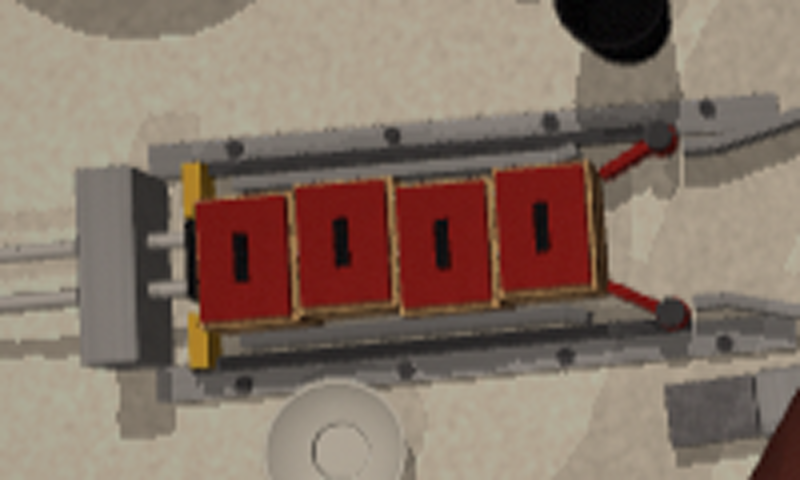

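View pics/scene19.png

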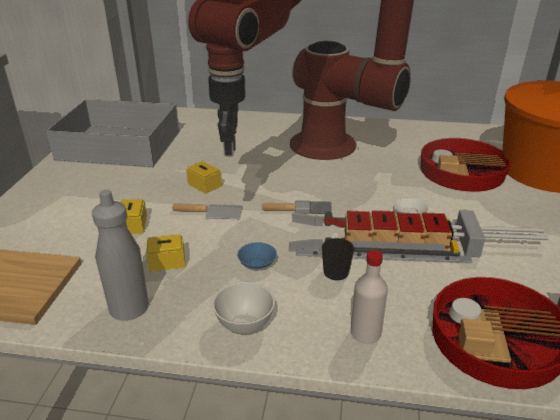

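```bash
python3 -c "
from station import ctrl
print(ctrl.finish_job())"
```

```text
the job is handed in; nothing more can be done
None
```

The four boxes are in the feeder, held by both red catches, and I handed the job in at about 18.5 s.

- **Push:** I set two slightly open fingers low behind the trailing box, closed up the row outside the mouth, then pushed it in as one block in steps of a few millimetres. The force was about 5–8 N in the mouth and up to 13 N against the follower. At the hard stop it rose to about 20 N with no further movement, so I stopped there.
- **Release:** I eased back, and the row settled onto the catches. The fingers then backed off and lifted straight up, with the force near zero.
- **Last checks:** The final top view shows both catches back where they started, behind the last box. The row is straight to within the channel's few millimetres of side play, with box2 and box4 about 4 mm to one side of the others. In the camera views the other objects look unmoved, and the robot is touching nothing.
- **Disagreement:** The top and wrist cameras differed by about 3 mm on the sideways position of box4. The mouth guided the row in without jamming, so it had no effect.

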